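# Pack printing blocks under the lip and lock the case

### The job

Pack every carved printing block that is on the bench into the block case, each in the bay marked with the colour of its grip: the bay's mouth is shorter than the block, so tip it and feed one end under the lip, then lay it flat on the bay floor. When all are in, lower the steel keyhole bar over the two screw heads on the case's rail and slide it along until it is fully locked, lying flat. Leave the gouge, the brush pot and the white nail box where they are.

Things in the scene. Friction and masses are not known exactly. Their poses are not given: they have to be found in the camera images.
- case: Light wooden case, fixed, 142 (x) x 266 (y) x 48 mm high. x points away from the robot, y to its left, yaw within 0.2 rad; z up. Origin: underside, middle of the bays. Four bays side by side at y = +94.5 (red), +31.5 (yellow), -31.5 (green), -94.5 mm (blue), floors 8 mm up, 6 mm dividers 34 mm high. A dark lip with colour patches covers their near ends; a rail is on the far side.
- lip (a point): Middle of the lip's far upper edge (case x = -28, y = 0, z = 48 mm); axes as the case's. The lip is 4 mm thick and runs along the whole case.
- bay_red (a point): Centre of the red bay's floor; axes as the case's; the red block belongs here, origin on this point. Inside, the bay runs x -50..+50, y -28.5..+28.5 mm. A 4 mm lip, its underside 36 mm above this floor, covers the near end up to x = -28 mm, so the open mouth is only 78 mm long (x -28..+50); at x = +50 stands the rail, 40 mm above this floor.
- bay_yellow (a point): Centre of the yellow bay's floor; axes as the case's; the yellow block belongs here, origin on this point. Inside, the bay runs x -50..+50, y -28.5..+28.5 mm. A 4 mm lip, its underside 36 mm above this floor, covers the near end up to x = -28 mm, so the open mouth is only 78 mm long (x -28..+50); at x = +50 stands the rail, 40 mm above this floor.
- bay_green (a point): Centre of the green bay's floor; axes as the case's; the green block belongs here, origin on this point. Inside, the bay runs x -50..+50, y -28.5..+28.5 mm. A 4 mm lip, its underside 36 mm above this floor, covers the near end up to x = -28 mm, so the open mouth is only 78 mm long (x -28..+50); at x = +50 stands the rail, 40 mm above this floor.
- bay_blue (a point): Centre of the blue bay's floor; axes as the case's; the blue block belongs here, origin on this point. Inside, the bay runs x -50..+50, y -28.5..+28.5 mm. A 4 mm lip, its underside 36 mm above this floor, covers the near end up to x = -28 mm, so the open mouth is only 78 mm long (x -28..+50); at x = +50 stands the rail, 40 mm above this floor.
- rail_mid (a point): Middle of the rail's top between its two screws (case x = 62, y = 0, z = 48 mm); axes as the case's. The rail's top runs 12 mm nearer and 24 mm farther in x. Fixed brass screws at y = -106 and +106 mm from here: shank 6 mm across, 6 mm long, then a head 13 mm across, 4 mm high (top 10 mm above the rail). The locked bar has its origin here.
- block_red: RED printing block, loose, about 140 g: dark wooden base 90 (x) x 50 (y) x 14 mm high; in its middle an upright red grip rib 36 (x) x 16 (y) mm, up to 66 mm above the underside; hollow and light; take it across its 16 mm. Same fore and aft: either end may go first. May be absent. Origin: centre of the underside; z up the rib.
- block_yellow: YELLOW printing block, loose, about 140 g: dark wooden base 90 (x) x 50 (y) x 14 mm high; in its middle an upright yellow grip rib 36 (x) x 16 (y) mm, up to 66 mm above the underside; hollow and light; take it across its 16 mm. Same fore and aft: either end may go first. May be absent. Origin: centre of the underside; z up the rib.
- block_green: GREEN printing block, loose, about 140 g: dark wooden base 90 (x) x 50 (y) x 14 mm high; in its middle an upright green grip rib 36 (x) x 16 (y) mm, up to 66 mm above the underside; hollow and light; take it across its 16 mm. Same fore and aft: either end may go first. May be absent. Origin: centre of the underside; z up the rib.
- block_blue: BLUE printing block, loose, about 140 g: dark wooden base 90 (x) x 50 (y) x 14 mm high; in its middle an upright blue grip rib 36 (x) x 16 (y) mm, up to 66 mm above the underside; hollow and light; take it across its 16 mm. Same fore and aft: either end may go first. May be absent. Origin: centre of the underside; z up the rib.
- bar: Keyhole bar, loose, about 280 g: steel plate 46 mm wide (x), 4 mm thick, y -138..+130 mm. Black grip rib in the middle, 34 (x) x 12 (y) mm, top at z = 38 mm: take it across the 12 mm. Origin: middle of the underside, z up. It fits either way round.
- bar_opening (a point): Centre of one of the bar's two square 18 mm keyhole openings (bar x = 0, y = +90 mm, underside; axes as the bar's). The other is at bar y = -122 mm. From each an 8.5 mm slot leads 16 mm towards the bar's +y. Lower the openings over the screw heads, then slide the bar 16 mm along its own -y, so that the screws come to bar y = -106 and +106 mm: locked.
- gouge: Bystander: carving gouge, 180 mm long, dark wooden handle, lying along its x. Leave alone.
- brush_pot: Bystander: round blue pot, 66 mm across, 85 mm high, with brushes standing up to about 180 mm; origin at the centre of the underside. Leave alone.
- nail_box: Bystander: flat white box 80 x 50 x 25 mm; origin at the centre of the underside. Leave alone.
Not all that is in view belongs to the job. Leave any orange or turquoise look-alike of the block_green alone. What is shaped like the block_yellow but pink or purple is not meant.

How it is judged:
On the way, in this order (a step that is already met when the one before it is completed fails the run):
1. every block that is present lies flat in the bay of its colour, its end under the lip (x of block_red in the frame of bay_red between -0.009 and 0.009 m and y of block_red in the frame of bay_red between -0.007 and 0.007 m and z of block_red in the frame of bay_red below 0.004 m and angle between each of block_red, block_yellow, block_green, block_blue's own z axis and vertical below 0.07 rad and linear speed of each of block_red, block_yellow, block_green, block_blue below 0.03 m/s and x of block_yellow in the frame of bay_yellow between -0.009 and 0.009 m and y of block_yellow in the frame of bay_yellow between -0.007 and 0.007 m and z of block_yellow in the frame of bay_yellow below 0.004 m and x of block_green in the frame of bay_green between -0.009 and 0.009 m and y of block_green in the frame of bay_green between -0.007 and 0.007 m and z of block_green in the frame of bay_green below 0.004 m and x of block_blue in the frame of bay_blue between -0.009 and 0.009 m and y of block_blue in the frame of bay_blue between -0.007 and 0.007 m and z of block_blue in the frame of bay_blue below 0.004 m), for 0.2 s.
2. the bar lies flat on the rail, its openings down over both screw heads, not yet locked (x of bar in the frame of rail_mid between -0.005 and 0.005 m and z of bar in the frame of rail_mid between -0.0035 and 0.0035 m and angle between bar's own z axis and vertical below 0.05 rad and angle between the y axis of bar and the y axis of case, either way round below 0.06 rad and (y of bar in the frame of rail_mid between 0.011 and 0.021 m or y of bar in the frame of rail_mid between -0.021 and -0.011 m)), for 0.2 s.
3. the bar has been slid along until it is locked under the screw heads (x of bar in the frame of rail_mid between -0.005 and 0.005 m and z of bar in the frame of rail_mid between -0.0035 and 0.0035 m and angle between bar's own z axis and vertical below 0.05 rad and angle between the y axis of bar and the y axis of case, either way round below 0.06 rad and y of bar in the frame of rail_mid between -0.005 and 0.005 m and linear speed of bar below 0.03 m/s), for 0.2 s.
At the end, for the whole second after the job is handed in: Every block that is present lies flat on the floor of the bay of its colour (within 9 mm along and 7 mm across of the bay's centre, under 4 mm off the floor, tilt under 0.07 rad), and the bar lies flat on the rail, aligned with it, locked within 5 mm of the middle between the screws; all at rest (all of step 1 and all of step 3); the robot touches nothing.
It fails at once if the gouge is pushed more than 3 cm (distance of gouge from where it was at the start of the episode above 0.03 m).
It fails at once if the brush pot is pushed more than 3 cm (distance of brush_pot from where it was at the start of the episode above 0.03 m).
It fails at once if the nail box is pushed more than 3 cm (distance of nail_box from where it was at the start of the episode above 0.03 m).
Of block_red, block_yellow, block_green, block_blue only 3 to 4 are there at a start; the rules pass over those that are not, and their reading is None.
At some moment in a run one of block_red, block_yellow, block_green, block_blue, bar may be knocked a few centimetres aside while the robot is not near it.
Once in a run the grip may slacken for a moment while it holds something.
It also fails if it takes over 210 s, if anything falls off the work surface, if the arm or the gripper's body presses on something with over 40 N, if the wrist force passes 120 N, or if a joint passes its speed limit or range.

### The arm

A 7-joint arm with a two-finger parallel gripper is mounted at the origin on the work surface. World frame = base frame: x ahead of the robot, y to its left, z up, the work surface at z = 0. Lengths are in m, angles in rad, forces in N, time in s.
With the tool pointing down it reaches from about 0.425 to 0.95 m from the base axis. Payload 4.7 kg.
Tool frame: the origin (TCP) lies on the centre line of the jaws, within the pads' length; the fingertips stand robot.nose_length ahead of it and the grasp point (between the pads) lies 8 mm behind it (robot.nose_length is the distance from the TCP to the fingertips, in m); z points along the fingers, y is the line along which they close (so a half turn about z gives the same grasp; the last joint's range is limited). The gripper opens to 85 mm and grips with 20 to 120 N. Pads are 22 mm wide; open, the fingers measure 114 mm over their backs; the gripper's body (76 mm by 85 mm) begins 54 mm behind the grasp point. The pads swing forward as they close: fully open they stand 13 mm farther back than shut.
Start: joints at [1.182, 0.469, -0.049, 1.532, 0.024, 1.141, -0.082], TCP at [0.238, -0.632, 0.242] pointing down, gripper open.
Joint ranges: [-2.59, 2.59], [-0.33, 1.99], [-1.39, 1.29], [0.1, 2.45], [-1.04, 4.18], [0.21, 1.99], [-2.66, 2.66]. Speed limits (rad/s): [2.57, 2.57, 3.14, 3.14, 3.14, 3.14, 3.14].

### API

Orientations are given as [roll, pitch, yaw] about the fixed x, y, z axes, in that order (R = Rz(yaw) Ry(pitch) Rx(roll)).
In Python, from plant import robot gives the robot as it stands. Calls block until the motion is done:
- robot.goto(position, orientation): joint-space move of the TCP to a pose.
- robot.move_straight(position, vel=0.15, attitude=None, contact_N=None): straight line of the TCP; attitude=None keeps the orientation; vel is the mean speed in m/s. With contact_N (N) it stops when the force on the tool has changed by that much, and returns True; else False.
- robot.move_joints(angles): joint-space move.
- robot.grip(opening, strength=None): opening from 0.0 (shut) to 1.0 (fully open); strength is the grip in N (None keeps the last); returns when the fingers have stopped.
- robot.sleep(seconds).
- robot.inverse_kinematics(position, orientation): joint angles nearest the present ones, or None.
- robot.sense(): the state.
- robot.grab_frame(name): name is "scene" or "side" or "wrist"; returns a dict with "image" (480x640x3 uint8, red, green, blue), "range_z" (480x640 float32, m along the optical axis (not along the pixel's ray), 0 where there is no reading), "fx", "fy", "cx", "cy" (pixels), "dist_coeffs" ([k1, k2, p1, p2, k3] as OpenCV has them; the pictures are not rectified), "R" (3x3) and "t" (3): a world point X has camera coordinates R X + t. Camera axes: x right, y down, z forward; pixel columns grow to the right and rows downward; lengths in m; the calibration is good to about 2 mm. A picture is of the moment at which its call begins.
A pose or a line that the arm cannot do raises robot.IKError and nothing moves.
- robot.close_job(): hands the job in; it is judged then, once.
The state is a dict: "t": time; "joint_pos": joint angles; "joint_velocities": joint speeds; "effort": joint torques, N m; "tcp_pos": TCP position; "tcp_rot": TCP orientation; "wrist_force": force on the tool from outside, world axes, zero at the start; "torque": the same for the moment, N m; "opening": opening from 0.0 (shut) to 1.0 (fully open); "gripper_force": force on a finger pad.
Only numpy, scipy, OpenCV 4.12 (cv2) and the standard library are available. Lean on these libraries where they do the work, as an engineer would, in place of code of your own. Each camera call takes 0.05 s, during which the arm holds its last target. There are 200 camera calls.

## Working session

There is one attempt and no reset: what is moved stays moved. The work goes in short steps, each a Python script; the robot and the scene stay as the last script left them, time stands still between calls to the robot, and variables do not carry over. Pictures are saved under pics/ and viewed, at most 14 in all, crops included, and the job is handed in when it is done.

```bash
ls; mkdir -p pics; python3 - <<'E'
from plant import robot
import cv2,numpy as np
print(robot.nose_length, robot.sense())
for n in("scene","side"):
    f=robot.grab_frame(n); cv2.imwrite(f"pics/{n}0.png",f["image"][:,:,::-1]); np.savez(f"{n}0.npz",**f)
    print(n,f["fx"],f["dist_coeffs"],(-f["R"].T@f["t"]).round(3),f["R"].round(2).tolist())
E
```

```text
pics
0.011 {'t': 0.0, 'joint_pos': array([ 1.18209961,  0.46946884, -0.0486031 ,  1.53369354,  0.02411485,
        1.14099144, -0.08233519]), 'joint_velocities': array([ 4.49142433e-04,  7.08572517e-04,  7.27317170e-04, -9.26605278e-04,
       -9.20698130e-05, -1.39275815e-04,  1.50196042e-03]), 'effort': array([ 4.97387884e-05, -5.10315478e+01, -4.72170417e-02, -2.37718892e+01,
        1.06715763e-02,  7.51766260e-03, -4.89004975e-06]), 'tcp_pos': array([ 0.23747081, -0.63124907,  0.24124312]), 'tcp_rot': array([-3.13961947e+00,  8.20696942e-05,  3.59806714e-01]), 'wrist_force': array([ 0.81879104,  0.93129495, -0.51153687]), 'torque': array([-0.01531593,  0.01674723,  0.01253966]), 'gripper_force': 0.0, 'opening': 0.9987692093452643}
scene 460.8318581520239 [-0.03210039  0.          0.          0.          0.        ] [ 1.021 -0.042  0.764] [[-0.05, 1.0, -0.0], [0.83, 0.04, -0.56], [-0.56, -0.03, -0.83]]
side 586.2669013462441 [0.01665793 0.         0.         0.         0.        ] [-0.124  0.643  0.921] [[-0.71, -0.7, 0.01], [-0.47, 0.46, -0.75], [0.52, -0.54, -0.66]]
```

View pics/scene0.png

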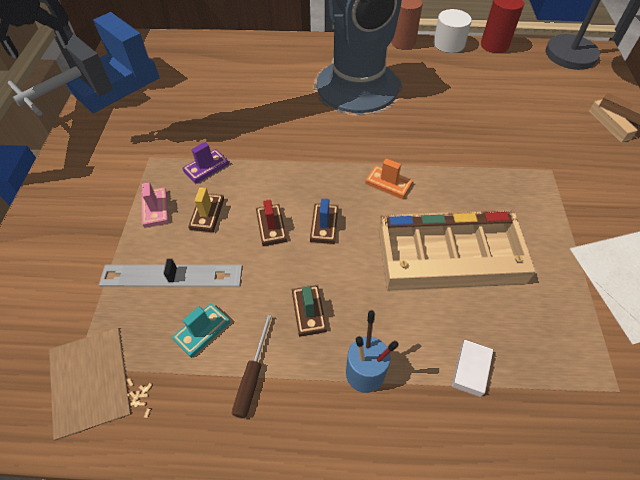

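View pics/side0.png

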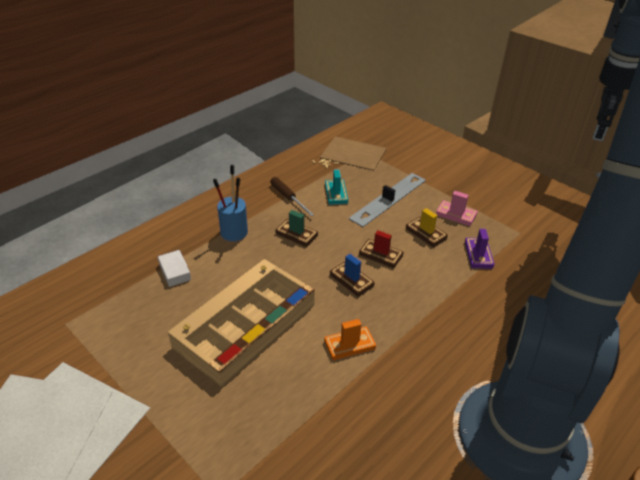

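Scene view: the blocks are yellow (207,210), red (270,222), blue (323,220) and green (308,308), all four present. The look-alikes are pink (153,203), purple (204,160), orange (390,177) and turquoise (202,328). The bar is at (170,273), the case at (457,250), and the bystanders are the gouge (255,370), pot (368,365) and white box (474,367). I'll measure next.

```bash
cat > h.py <<'E'
import numpy as np, cv2
def world(f):
    """world xyz per pixel"""
    K=np.array([[f["fx"],0,f["cx"]],[0,f["fy"],f["cy"]],[0,0,1.]])
    v,u=np.mgrid[0:480,0:640]
    n=cv2.undistortPoints(np.stack([u,v],-1).reshape(-1,1,2).astype(float),K,np.asarray(f["dist_coeffs"],float)).reshape(480,640,2)
    ray=np.dstack([n,np.ones((480,640))])
    W=(ray*f["range_z"][...,None]-f["t"])@f["R"]
    W[f["range_z"]==0]=np.nan
    return W,ray@f["R"],-f["R"].T@f["t"]
HUE={"red":(0,4),"yellow":(20,30),"green":(60,85),"blue":(104,125)}
def onplane(ray,c,z): return c+ray*((z-c[2])/ray[...,2])[...,None]
def rect(P):
    (cx,cy),(w,h),a=cv2.minAreaRect(P.astype(np.float32)); a=np.radians(a)
    if w<h: w,h,a=h,w,a+np.pi/2
    return np.array([cx,cy]),w,h,(a+np.pi/2)%np.pi-np.pi/2   # yaw of long side
def block_at(W,xy):
    """block base + rib around rough xy: centre, sizes, yaw of long side"""
    m=(np.hypot(W[...,0]-xy[0],W[...,1]-xy[1])<.062)&(W[...,2]>.008)&(W[...,2]<.08)
    m=cv2.morphologyEx(m.astype(np.uint8),cv2.MORPH_OPEN,np.ones((3,3)))>0
    return rect(W[m][:,:2])
def rib(W,img,col,lo=.05,hi=.09):
    hsv=cv2.cvtColor(img,cv2.COLOR_RGB2HSV); a,b=HUE[col]
    H=hsv[...,0].astype(int); hm=(H>=a)&(H<=b)|((H>174) if col=="red" else False)
    m=hm&(hsv[...,1]>110)&(hsv[...,2]>30)&(W[...,2]>lo)&(W[...,2]<hi)
    n,l,s,c=cv2.connectedComponentsWithStats(m.astype(np.uint8))
    return [(tuple(c[i].round()),s[i,4],np.nanmedian(W[l==i],0).round(4)) for i in range(1,n) if s[i,4]>12]
E
python3 - <<'E'
from h import *
f=dict(np.load("scene0.npz")); W,ray,c=world(f); img=f["image"]
hsv=cv2.cvtColor(img,cv2.COLOR_RGB2HSV)
print("table z",np.nanstd(W[300:320,440:520,2]),np.nanmedian(W[320:330,420:520,2]))
for k in HUE:
    for r in rib(W,img,k,.03): print(k,r)
    print('  ',[x for x in map(str,block_at(W,{ "red":W[212,269],"yellow":W[200,204],"green":W[298,308],"blue":W[212,324]}[k][:2]))])
m=(W[...,2]>.043)&(W[...,2]<.053); m[:, :375]=0; m[:195]=0; m[300:]=0; m[:,545:]=0
m=cv2.morphologyEx(m.astype(np.uint8),cv2.MORPH_OPEN,np.ones((3,3)))>0
print("case",rect(W[m][:,:2]))
s=(W[...,2]>.0535)&(W[...,2]<.065); s[:,:375]=0; s[:195]=0; s[300:]=0; s[:,545:]=0
n,l,st,ce=cv2.connectedComponentsWithStats(s.astype(np.uint8))
for i in range(1,n):
    if st[i,4]>3: print("screw",ce[i],st[i,4],np.median(W[l==i],0))
P=onplane(ray,c,.004)
g=(hsv[...,1]<60)&(hsv[...,2]>90); g[:,:90]=0; g[:,250:]=0; g[:255]=0; g[295:]=0
print("bar",rect(P[g][:,:2]), np.median(W[g][:,2]))
cv2.imwrite("pics/bar.png",cv2.resize(img[240:310,90:260,::-1],None,fx=4.5,fy=4.5,interpolation=cv2.INTER_CUBIC))
E
```

```text
table z 0.0013640896947473096 0.0010807799148586936
red ((np.float64(498.0), np.float64(32.0)), np.int32(621), array([-0.1666,  0.3767,  0.0601]))
red ((np.float64(269.0), np.float64(212.0)), np.int32(202), array([ 0.4799, -0.1735,  0.0643]))
red ((np.float64(496.0), np.float64(216.0)), np.int32(194), array([0.4569, 0.2721, 0.049 ]))
   ['[ 0.46680596 -0.17511269]', '0.09241832792758942', '0.05000956356525421', '0.2660531384950353']
yellow ((np.float64(202.0), np.float64(200.0)), np.int32(257), array([ 0.4483, -0.3095,  0.0592]))
yellow ((np.float64(465.0), np.float64(217.0)), np.int32(160), array([0.4627, 0.209 , 0.0492]))
   ['[ 0.4413152 -0.3126446]', '0.09285705536603928', '0.05176744982600212', '-0.08224467289020865']
   ['[ 0.65424103 -0.08602414]', '0.09153343737125397', '0.05007151886820793', '0.21777998149647293']
blue ((np.float64(124.0), np.float64(67.0)), np.int32(1311), array([ 0.0223, -0.5973,  0.0508]))
blue ((np.float64(83.0), np.float64(90.0)), np.int32(419), array([ 0.104 , -0.6771,  0.0488]))
blue ((np.float64(324.0), np.float64(211.0)), np.int32(197), array([ 0.4729, -0.0664,  0.0639]))
blue ((np.float64(401.0), np.float64(220.0)), np.int32(173), array([0.4745, 0.0839, 0.0487]))
blue ((np.float64(367.0), np.float64(358.0)), np.int32(795), array([0.772 , 0.0142, 0.0853]))
   ['[ 0.45876646 -0.0664155 ]', '0.09043559432029724', '0.05005954951047897', '-0.05214815625316849']
case (array([0.52219707, 0.18363264]), 0.26761770248413086, 0.1445922702550888, np.float64(-1.4823775643257733))
screw [518.9  258.05] 40 [0.55914184 0.29290936 0.05844828]
screw [403.5 263. ] 40 [0.57876796 0.08182612 0.05820337]
bar (array([ 0.5924803, -0.3550382]), 0.26886001229286194, 0.04638242721557617, np.float64(-1.5255866872220363)) nan
```

View pics/bar.png

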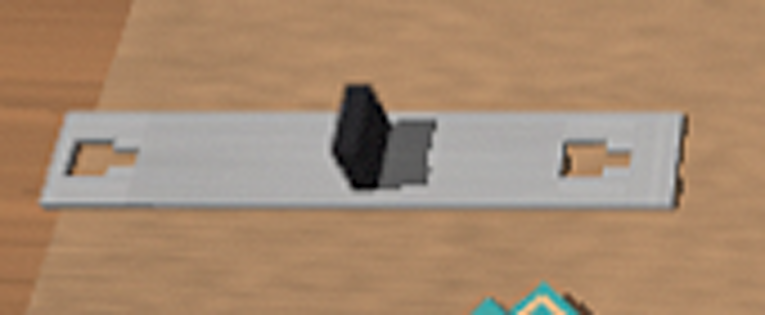

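```bash
cat > plan2d.py <<'E'
import numpy as np, cv2
from scipy import ndimage
from scipy.sparse import coo_matrix
from scipy.sparse.csgraph import dijkstra
S=2 # px per mm ; raster x -120..120, z -20..180
img=np.ones((400,480),np.uint8)
def box(x0,x1,z0,z1): img[int((z0+20)*S):int((z1+20)*S),int((x0+120)*S):int((x1+120)*S)]=0
box(-56,-50,-8,40); box(-56,-28,36,40); box(50,86,-8,40)
D=cv2.distanceTransform(img,cv2.DIST_L2,5)/S
def outline(x0,x1,z0,z1):
    X,Z=np.meshgrid(np.arange(x0,x1+.1,1.5),np.arange(z0,z1+.1,2)); return np.c_[X.ravel(),Z.ravel()]
B=np.vstack([outline(-45,45,0,14),outline(-18,18,14,66),outline(-13,13,34,100)])  # base, rib, fingers
xs=np.arange(-10,41,1.);zs=np.arange(1,91,1.);As=np.arange(0,41,1.)
C=np.zeros((len(As),len(zs),len(xs)))
for i,a in enumerate(np.radians(As)):
    px=np.cos(a)*B[:,0]-np.sin(a)*B[:,1]; pz=np.sin(a)*B[:,0]+np.cos(a)*B[:,1]
    for j,z in enumerate(zs):
        if (pz+z).min()<.9: C[i,j]=0; continue
        u=np.clip(((px[None]+xs[:,None]+120)*S).astype(int),0,479); v=np.clip(((pz+z+20)*S).astype(int),0,399)
        C[i,j]=D[v[None].repeat(len(xs),0),u].min(1)
goal=(0,0,10); start=None
for thr in np.arange(6,1,-.5):
    l,n=ndimage.label(C>=thr,np.ones((3,3,3)))
    if l[goal] and (l[:,-1]==l[goal]).any(): print("bottleneck",thr); break
ok=np.minimum(C,8)*(C>=thr); sh=C.shape; idx=np.arange(C.size).reshape(sh); r=[];c=[];w=[]
for d in [(a,b,e) for a in(-1,0,1) for b in(-1,0,1) for e in(-1,0,1) if (a,b,e)!=(0,0,0)]:
    s=[slice(max(0,-k),n-max(0,k)) for k,n in zip(d,sh)]; t=[slice(max(0,k),n-max(0,-k)) for k,n in zip(d,sh)]
    m=(ok[tuple(s)]>0)&(ok[tuple(t)]>0); L=np.linalg.norm(d)
    r.append(idx[tuple(s)][m]);c.append(idx[tuple(t)][m]);w.append(L/(ok[tuple(t)][m])**2)
G=coo_matrix((np.concatenate(w),(np.concatenate(r),np.concatenate(c))),(C.size,)*2).tocsr()
dist,pred=dijkstra(G,indices=idx[goal],return_predecessors=True)
e=idx[:,-1].ravel()[np.argmin(dist[idx[:,-1]].ravel())]; path=[]
while e>=0: path.append(np.unravel_index(e,sh)); e=pred[e]
P=np.array([(xs[k],zs[j],As[i],C[i,j,k]) for i,j,k in path]); np.save("path.npy",P)
print(P[::5].tolist(),P[-1])
E
python3 plan2d.py
```

```text
bottleneck 4.5
[[25.0, 90.0, 34.0, 29.572093963623047], [25.0, 85.0, 34.0, 25.587594985961914], [25.0, 80.0, 34.0, 21.796899795532227], [25.0, 75.0, 34.0, 18.781396865844727], [25.0, 70.0, 34.0, 15.884496688842773], [25.0, 65.0, 34.0, 13.084497451782227], [25.0, 60.0, 34.0, 10.18759822845459], [25.0, 55.0, 34.0, 8.29534912109375], [25.0, 50.0, 34.0, 8.0], [23.0, 45.0, 34.0, 7.79689884185791], [18.0, 40.0, 34.0, 8.689148902893066], [13.0, 35.0, 31.0, 8.292248725891113], [8.0, 30.0, 27.0, 7.893798828125], [3.0, 25.0, 22.0, 5.492249488830566], [2.0, 20.0, 17.0, 5.0], [1.0, 15.0, 12.0, 4.5], [1.0, 10.0, 7.0, 4.5], [0.0, 5.0, 2.0, 5.0]] [0. 1. 0. 5.]
```

```bash
cat > act.py <<'E'
from plant import robot
from h import *
pi=np.pi
CASE=np.array([.5073,.1823]); CYAW=.090
BAY={"red":.0945,"yellow":.0315,"green":-.0315,"blue":-.0945}
GZ=.046  # TCP height above block underside
def rz(a): c,s=np.cos(a),np.sin(a); return np.array([[c,-s],[s,c]])
def casew(x,y,z): return np.r_[CASE+rz(CYAW)@[x,y],z]
P=np.load("path.npy")
K=[0,40,47]+list(range(53,len(P),6))
WP=[tuple(P[k,:3]) for k in K]+[(0,1,0)]
def tcp_for(x,z,a,bay,gx=0):
    """TCP position for block origin at (x,z) mm in bay, tilt a deg; gx = TCP offset along block x"""
    a=np.radians(a); x,z=x/1000,z/1000
    return casew(x+np.cos(a)*gx-np.sin(a)*GZ,BAY[bay],.008+z+np.sin(a)*gx+np.cos(a)*GZ),[pi,-a,CYAW]
def look(cam):
    f=robot.grab_frame(cam); W,ray,c=world(f); return f,W,ray,c
def hand_depth(): return robot.grab_frame("wrist")["range_z"]
def st(msg=""):
    s=robot.sense(); print(msg,"t%.1f"%s["t"],"op%.3f"%s["opening"],"gf%.1f"%s["gripper_force"],"F",s["wrist_force"].round(1),s["tcp_pos"].round(4))
E
python3 - <<'E'
from act import *
print(len(WP),WP)
for b in BAY:
    for w in (WP[0],WP[2],WP[5],WP[-1]):
        p,o=tcp_for(*w,b); q=robot.inverse_kinematics(p,o); print(b,w,p.round(3),None if q is None else np.round(q,2))
robot.grip(.55)
robot.goto([.459,-.066,.24],[pi,0,-.052])
f,W,ray,c=look("wrist"); cv2.imwrite("pics/w1.png",f["image"][:,:,::-1])
for r in rib(W,f["image"],"blue",.03): print(r)
print(block_at(W,[.459,-.066])); st()
f,W,ray,c=look("scene"); print(block_at(W,[.459,-.066]))
E
```

```text
11 [(np.float64(25.0), np.float64(90.0), np.float64(34.0)), (np.float64(25.0), np.float64(50.0), np.float64(34.0)), (np.float64(21.0), np.float64(43.0), np.float64(34.0)), (np.float64(15.0), np.float64(37.0), np.float64(33.0)), (np.float64(9.0), np.float64(31.0), np.float64(28.0)), (np.float64(3.0), np.float64(25.0), np.float64(22.0)), (np.float64(2.0), np.float64(19.0), np.float64(16.0)), (np.float64(1.0), np.float64(13.0), np.float64(10.0)), (np.float64(1.0), np.float64(7.0), np.float64(4.0)), (np.float64(0.0), np.float64(1.0), np.float64(0.0)), (0, 1, 0)]
red (np.float64(25.0), np.float64(90.0), np.float64(34.0)) [0.498 0.276 0.136] None
red (np.float64(21.0), np.float64(43.0), np.float64(34.0)) [0.494 0.276 0.089] [-1.04  0.4   0.32  2.3   1.66  0.23  2.43]
red (np.float64(3.0), np.float64(25.0), np.float64(22.0)) [0.485 0.275 0.076] [-0.99  0.41  0.35  2.21  0.35  0.23 -2.5 ]
red (0, 1, 0) [0.499 0.276 0.055] [-0.09  0.62 -0.66  1.92  0.53  0.78 -2.53]
yellow (np.float64(25.0), np.float64(90.0), np.float64(34.0)) [0.504 0.214 0.136] None
yellow (np.float64(21.0), np.float64(43.0
[... 809 characters left out ...]
)) [0.511 0.088 0.089] [-0.12  0.33 -0.24  2.42  2.29  0.27  2.23]
blue (np.float64(3.0), np.float64(25.0), np.float64(22.0)) [0.502 0.087 0.076] None
blue (0, 1, 0) [0.516 0.088 0.055] [ 0.12  0.52 -0.47  2.03  0.37  0.67 -2.07]
((np.float64(142.0), np.float64(204.0)), np.int32(1126), array([0.4746, 0.083 , 0.0493]))
((np.float64(317.0), np.float64(213.0)), np.int32(931), array([ 0.4623, -0.0669,  0.0659]))
(array([ 0.45805937, -0.06640909]), 0.08938515931367874, 0.05002138018608093, np.float64(-0.05244190292140427))
 t2.8 op0.551 gf0.0 F [ 0.5  0.3 -0.2] [ 0.4592 -0.0669  0.24  ]
(array([ 0.45855582, -0.06622665]), 0.09387761354446411, 0.04992985352873802, np.float64(-0.05347254626326503))
```

View pics/w1.png

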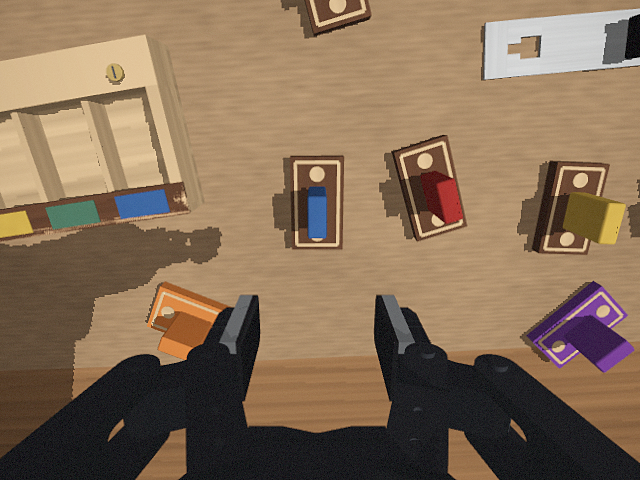

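The wrist view shows blue at (317,200) alone under the gripper, and the fit agrees with the scene camera to 1 mm. A 34° forward tilt runs into the wrist limit. So I'll grasp with the tool tilted relative to the block, which splits the tilt range.

```bash
cat >> act.py <<'E'
B=np.radians(22)   # tool leans by B in the block frame
def tcp_for(x,z,a,bay,gx=0,dy=0):
    a=np.radians(a); x,z=x/1000,z/1000
    return casew(x+np.cos(a)*gx-np.sin(a)*GZ,BAY[bay]+dy,.008+z+np.sin(a)*gx+np.cos(a)*GZ),[pi,B-a,CYAW]
E
python3 - <<'E'
import act; from act import *
q0=robot.sense()["joint_pos"]; print(q0.round(2))
for d in (16,22,28):
    act.B=np.radians(d); print(d)
    for b in BAY: print(b,[None if (q:=robot.inverse_kinematics(*tcp_for(*w,b))) is None else np.round(q[[0,2,5]],2).tolist() for w in WP[::2]])
    for n,x,y,w in(("r",.467,-.175,.266),("y",.441,-.3126,-.082),("g",.654,-.086,.218),("b",.458,-.066,-.052)):
        print(n,[None if (q:=robot.inverse_kinematics([x,y,z],[pi,act.B,w])) is None else np.round(q[[0,2,5]],2).tolist() for z in(.046,.15)])
E
```

```text
[ 0.46  0.16 -0.45  2.    0.08  1.01 -1.65]
16
red [[-0.47, -0.24, 0.53], [-0.63, -0.05, 0.4], [-0.34, -0.38, 0.54], [-0.15, -0.57, 0.77], [-0.08, -0.64, 0.99], [-0.07, -0.65, 1.06]]
yellow [[-0.15, -0.48, 0.53], [-0.37, -0.22, 0.39], [-0.22, -0.39, 0.5], [-0.06, -0.55, 0.73], [0.01, -0.62, 0.97], [0.02, -0.64, 1.04]]
green [[-0.04, -0.45, 0.47], [-0.21, -0.25, 0.34], [-0.1, -0.38, 0.46], [0.04, -0.52, 0.71], [0.09, -0.59, 0.96], [0.1, -0.6, 1.03]]
blue [[0.09, -0.43, 0.43], [-0.06, -0.27, 0.31], [0.04, -0.37, 0.43], [0.14, -0.49, 0.69], [0.17, -0.55, 0.95], [0.18, -0.56, 1.03]]
r [[0.46, -0.34, 0.94], [0.5, -0.38, 1.13]]
y [[0.63, -0.21, 0.97], [0.65, -0.23, 1.16]]
g [[0.33, -0.48, 1.2], [0.33, -0.49, 1.36]]
b [[0.38, -0.42, 0.92], [0.4, -0.45, 1.12]]
22
red [[-0.18, -0.57, 0.69], [-0.3, -0.42, 0.57], [-0.21, -0.52, 0.67], [-0.11, -0.62, 0.88], [-0.07, -0.66, 1.1], [-0.06, -0.67, 1.17]]
yellow [[-0.08, -0.53, 0.64], [-0.19, -0.42, 0.53], [-0.12, -0.49, 0.62], [-0.02, -0.59, 0.86], [0.03, -0.65, 1.09], [0.03, -0.66, 1.16]]
green [[0.02, -0.51, 0.6], [-0.07, -0.4, 0.49], [-0.01, -0.47
[... 390 characters left out ...]
-0.13, -0.6, 0.79], [-0.2, -0.53, 0.69], [-0.15, -0.58, 0.78], [-0.08, -0.65, 1.0], [-0.06, -0.68, 1.21], [-0.05, -0.68, 1.27]]
yellow [[-0.04, -0.57, 0.75], [-0.1, -0.51, 0.65], [-0.05, -0.56, 0.75], [0.01, -0.62, 0.98], [0.04, -0.67, 1.2], [0.04, -0.68, 1.27]]
green [[0.06, -0.54, 0.72], [0.01, -0.49, 0.62], [0.04, -0.53, 0.72], [0.09, -0.59, 0.96], [0.11, -0.63, 1.2], [0.12, -0.64, 1.27]]
blue [[0.17, -0.52, 0.7], [0.12, -0.46, 0.6], [0.14, -0.5, 0.71], [0.18, -0.55, 0.95], [0.18, -0.58, 1.19], [0.18, -0.59, 1.27]]
r [[0.42, -0.36, 1.18], [0.44, -0.39, 1.35]]
y [[0.59, -0.2, 1.21], [0.6, -0.22, 1.38]]
g [[0.29, -0.49, 1.47], [0.29, -0.5, 1.61]]
b [[0.37, -0.44, 1.16], [0.39, -0.45, 1.34]]
```

```bash
cat >> act.py <<'E'
def tooldir(yaw,pitch): return np.r_[rz(yaw)@[-np.sin(pitch),0],-np.cos(pitch)]
def pick(col,rough,yaw0):
    robot.grip(.55)
    p=robot.sense()["tcp_pos"]
    if p[2]<.2: robot.move_straight([p[0],p[1],.24],.3)
    robot.goto([*rough,.24],[pi,0,yaw0])
    f,W,_,_=look("wrist"); r=[k for k in rib(W,f["image"],col,.055) if np.hypot(*(k[2][:2]-rough))<.12]
    print("rib",r); c,w,h,yaw=block_at(W,r[0][2][:2]); print("block",c.round(4),w,h,yaw)
    assert abs(w-.09)<.004 and abs(h-.05)<.003 and np.hypot(*(c-r[0][2][:2]))<.012
    g=np.r_[c,GZ]; o=[pi,B,yaw]; d=tooldir(yaw,B)
    robot.goto(g-.07*d,o); robot.move_straight(g,.1)
    robot.grip(0,60); st("gripped")
    robot.move_straight(g+[0,0,.03],.1); ref=hand_depth()
    robot.move_straight(g+[0,0,.16],.25); st("lifted")
    return ref
def check(ref):
    d=hand_depth(); m=(ref>0)&(ref<.21)&(d>0)
    print("hand px",m.sum(),"moved frac",np.mean(np.abs(d-ref)[m]>.004).round(3))
def above(col,up=.06):
    p,o=tcp_for(*WP[0],col); robot.goto(p+[0,0,up],o); st("above")
def insert(col,gx=0,dy=0,upto=None):
    for w in WP[:upto]:
        p,o=tcp_for(*w,col,gx,dy); hit=robot.move_straight(p,.06,attitude=o,contact_N=15)
        if hit: st(f"CONTACT at {w}"); return False
    p,o=tcp_for(0,-1.5,0,col,gx,dy); hit=robot.move_straight(p,.02,contact_N=6); st(f"floor {hit}"); return True
def release(col):
    robot.grip(.35); p=robot.sense()["tcp_pos"]; robot.move_straight(p-.08*tooldir(CYAW,B),.12)
    p=robot.sense()["tcp_pos"]; robot.move_straight([p[0],p[1],.26],.3)
E
python3 - <<'E'
from act import *
ref=pick("red",np.array([.467,-.175]),.266); np.save("ref.npy",ref); check(ref)
above("red"); check(ref)
f,W,_,_=look("wrist"); cv2.imwrite("pics/w2.png",f["image"][:,:,::-1])
E
```

```text
rib [((np.float64(317.0), np.float64(215.0)), np.int32(839), array([ 0.4679, -0.1747,  0.066 ]))]
block [ 0.466 -0.175] 0.08928820490837097 0.050213348120450974 0.2619120561580166
gripped t5.5 op0.182 gf58.6 F [ 1.1 -0.5  3. ] [ 0.4666 -0.175   0.0465]
lifted t6.7 op0.179 gf58.5 F [-0.   0.2 -2.5] [ 0.465  -0.175   0.2047]
hand px 223900 moved frac 0.65
above t8.4 op0.178 gf58.5 F [-0.   0.  -1.3] [0.4987 0.2749 0.1957]
hand px 223938 moved frac 0.65
```

View pics/w2.png

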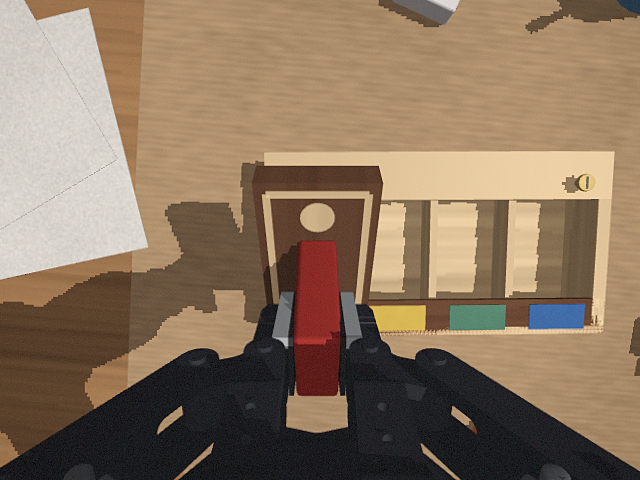

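Red is held straight between the pads over the red bay (rib at 317,320). The check mask was too wide, so I'll measure the block in the block frame instead.

```bash
cat >> act.py <<'E'
from scipy.spatial.transform import Rotation as Rot
def check(_=None):
    """block in hand: far-end top surface seen in the nominal block frame"""
    s=robot.sense(); f,W,_,_=look("wrist")
    R=Rot.from_euler("xyz",s["tcp_rot"])*Rot.from_euler("x",-pi)*Rot.from_euler("y",-B)
    Q=(W.reshape(-1,3)-s["tcp_pos"])@R.as_matrix()+[0,0,GZ]; Q=Q[np.isfinite(Q[:,0])]
    m=(abs(Q[:,1])<.045)&(Q[:,0]>.022)&(Q[:,0]<.065)&(abs(Q[:,2]-.014)<.012); T=Q[m]
    if len(T)<200: print("NO BLOCK SEEN"); return
    c=np.linalg.lstsq(np.c_[T[:,0]-.03,np.ones(len(T))],T[:,2],rcond=None)[0]
    top=T[abs(T[:,2]-c[1]-c[0]*(T[:,0]-.03))<.004]
    x=np.percentile(top[:,0],99.5); y=np.percentile(top[:,1],[.5,99.5])
    print("in hand: top z %.4f (.014) slope %.3f  end x %.4f (.045)  y %.4f %.4f n%d"%(c[1],c[0],x,*y,len(top)))
E
python3 - <<'E'
from act import *
check()
f,W,_,_=look("scene"); m=(W[...,2]>.043)&(W[...,2]<.053)
# case outline again from wrist view: lip/rail edges
f,W,_,_=look("wrist"); s=(W[...,2]>.0535)&(W[...,2]<.064)&(W[...,0]>.53)&(W[...,1]<.25)&(W[...,1]>.05); print("screw",np.median(W[s],0),s.sum(),"exp",casew(.062,-.106,.058))
r=[(k,rib(W,f["image"],k,.044,.053)) for k in("green","blue")]; print(r,casew(-.042,-.0315,0),casew(-.042,-.0945,0))
E
```

```text
in hand: top z 0.0139 (.014) slope -0.216  end x 0.0451 (.045)  y -0.0245 0.0249 n7002
screw [0.57829675 0.08322354 0.0583152 ] 279 exp [0.5785762  0.08230148 0.058     ]
[('green', [((np.float64(464.0), np.float64(329.0)), np.int32(17), array([0.4577, 0.156 , 0.0494]))]), ('blue', [((np.float64(557.0), np.float64(316.0)), np.int32(1353), array([0.4742, 0.0842, 0.0494]))])] [0.46830116 0.14715259 0.        ] [0.47396351 0.08440757 0.        ]
```

The in-hand position and the case calibration both hold within about 1 mm. The slope reading picks up the block's front face. Inserting.

```bash
python3 - <<'E'
from act import *
ok=insert("red"); st(str(ok)); check()
E
```

```text
floor True t13.2 op0.179 gf59.8 F [1.1 0.2 4.6] [0.4991 0.2764 0.0546]
True t13.2 op0.179 gf59.8 F [1.1 0.2 4.6] [0.4991 0.2764 0.0546]
in hand: top z 0.0179 (.014) slope 0.596  end x 0.0390 (.045)  y -0.0340 0.0283 n2306
```

```bash
cat >> act.py <<'E'
def verify():
    """rib tops in the bays, in bay frames (scene camera)"""
    f,W,_,_=look("scene")
    for k in BAY:
        c=casew(0,BAY[k],0)[:2]; Q=(W[...,:2]-c)@rz(CYAW)
        m=(abs(Q[...,0])<.03)&(abs(Q[...,1])<.022)&(W[...,2]>.070)&(W[...,2]<.09)
        if m.sum()<15: print(k,"empty"); continue
        q=Q[m]; print(k,"rib mid x %.4f y %.4f top z %.4f  len %.3f n%d"%(*((q.max(0)+q.min(0))/2),np.median(W[m][:,2])-.008,np.ptp(q[:,0]),m.sum()))
E
python3 - <<'E'
from act import *
release("red"); st(); verify()
pick("yellow",np.array([.441,-.3126]),-.082); above("yellow"); check(); verify()
E
```

```text
t14.9 op0.349 gf0.0 F [-0.1  0.4 -0.8] [0.5274 0.2779 0.2599]
red rib mid x 0.0011 y -0.0006 top z 0.0657  len 0.036 n148
yellow empty
green empty
blue empty
rib [((np.float64(319.0), np.float64(217.0)), np.int32(828), array([ 0.4417, -0.3129,  0.0661]))]
block [ 0.44   -0.3129] 0.08891688287258148 0.05008697509765625 -0.08737392114970088
gripped t19.3 op0.180 gf58.7 F [ 0.8 -0.1  2.8] [ 0.4406 -0.313   0.0465]
lifted t20.4 op0.182 gf58.5 F [-0.3 -0.4 -2.6] [ 0.4392 -0.3126  0.2047]
above t22.4 op0.177 gf58.4 F [ 0.3 -0.6 -1.4] [0.5044 0.2123 0.1958]
in hand: top z 0.0139 (.014) slope -0.214  end x 0.0449 (.045)  y -0.0245 0.0250 n6974
red rib mid x 0.0008 y -0.0002 top z 0.0657  len 0.038 n154
yellow empty
green empty
blue empty
```

```bash
python3 - <<'E'
from act import *
assert insert("yellow"); release("yellow"); verify()
pick("green",np.array([.654,-.086]),.218); above("green"); check(); verify()
E
```

```text
floor True t27.0 op0.180 gf59.8 F [ 1.4 -0.9  4.9] [0.5047 0.2137 0.0546]
red rib mid x 0.0007 y -0.0009 top z 0.0657  len 0.038 n155
yellow rib mid x 0.0011 y -0.0018 top z 0.0657  len 0.038 n148
green empty
blue empty
rib []Traceback (most recent call last):
  File "<stdin>", line 3, in <module>
  File "act.py", line 32, in pick
    print("rib",r); c,w,h,yaw=block_at(W,r[0][2][:2]); print("block",c.round(4),w,h,yaw)
                                         ~^^^
IndexError: list index out of range
```

```bash
python3 - <<'E'
from act import *
f,W,_,_=look("wrist"); hsv=cv2.cvtColor(f["image"],cv2.COLOR_RGB2HSV); m=(W[...,2]>.055)&(W[...,2]<.072)
n,l,s,c=cv2.connectedComponentsWithStats(m.astype(np.uint8))
for i in range(1,n):
    if s[i,4]>100: print(c[i],s[i,4],np.median(W[l==i],0),np.median(hsv[l==i],0),block_at(W,np.median(W[l==i],0)[:2]))
E
```

```text
[250.7883959   68.20136519] 293 [ 0.75185633 -0.01379896  0.06374722] [105. 115. 117.] (array([ 0.75650454, -0.00550517]), 0.061057139188051224, 0.02030409686267376, np.float64(-0.38993685101609366))
[551.38558559 209.90810811] 1110 [ 0.70168355 -0.27088527  0.06595185] [ 90. 141. 176.] (array([ 0.70126432, -0.27388281]), 0.09144092351198196, 0.05171165615320206, np.float64(-0.6811216248622047))
[320.75675676 214.22561692] 851 [ 0.65656595 -0.0856762   0.06605845] [ 75.  90. 127.] (array([ 0.65454233, -0.08603029]), 0.08881250023841858, 0.050011713057756424, np.float64(0.22006196101077768))
[115.23030303 254.54545455] 165 [0.58010117 0.08153843 0.05808529] [ 20. 129. 119.] (array([0.56118035, 0.09702769]), 0.08935949951410294, 0.08237739652395248, np.float64(-1.478686839173844))
[257.05892256 399.24074074] 594 [ 0.46414118 -0.06622884  0.06610297] [108.  158.5 159. ] (array([ 0.45776337, -0.07151152]), 0.09258831292390823, 0.039424557238817215, np.float64(-0.04412538346930539))
```

Green is in place; only its saturation (90) falls below my threshold. Turquoise, at hue 90, stays excluded. Continuing.

```bash
sed -i 's/hsv\[...,1\]>110/hsv[...,1]>70/' h.py; python3 - <<'E'
from act import *
pick("green",np.array([.6545,-.086]),.218); above("green"); check(); verify()
E
```

```text
rib [((np.float64(317.0), np.float64(214.0)), np.int32(818), array([ 0.6564, -0.0856,  0.0661]))]
block [ 0.6546 -0.086 ] 0.08915559947490692 0.05007803067564964 0.22162691769109233
gripped t32.7 op0.180 gf59.2 F [ 1.5 -0.5  1.7] [ 0.6552 -0.0858  0.0466]
lifted t33.9 op0.181 gf58.9 F [-0.   0.5 -1.5] [ 0.6539 -0.0863  0.2045]
above t35.0 op0.180 gf58.9 F [ 0.7 -0.3 -1.7] [0.5105 0.1498 0.1957]
in hand: top z 0.0140 (.014) slope -0.216  end x 0.0450 (.045)  y -0.0245 0.0250 n6980
red rib mid x 0.0010 y -0.0005 top z 0.0658  len 0.037 n151
yellow rib mid x 0.0018 y -0.0010 top z 0.0654  len 0.036 n145
green empty
blue empty
```

```bash
python3 - <<'E'
from act import *
assert insert("green"); release("green"); verify()
pick("blue",np.array([.458,-.066]),-.052); above("blue"); check(); verify()
E
```

```text
floor True t39.6 op0.180 gf59.7 F [0.9 0.1 4.2] [0.5104 0.1509 0.0546]
red rib mid x 0.0006 y -0.0004 top z 0.0657  len 0.038 n152
yellow rib mid x 0.0015 y -0.0015 top z 0.0658  len 0.037 n149
green rib mid x 0.0016 y 0.0002 top z 0.0656  len 0.037 n146
blue empty
rib [((np.float64(286.0), np.float64(238.0)), np.int32(809), array([ 0.4417, -0.0382,  0.0661]))]
block [ 0.44   -0.0372] 0.09035107493400574 0.049353934824466705 -0.052652825279738025
gripped t44.5 op0.179 gf60.5 F [ 0.7 -0.7  2.5] [ 0.4405 -0.0373  0.0463]
lifted t45.6 op0.176 gf59.9 F [ 0.1 -0.2 -2. ] [ 0.4392 -0.0376  0.2049]
above t46.3 op0.173 gf59.9 F [-0.1 -0.1 -1.8] [0.5136 0.0876 0.1944]
in hand: top z 0.0141 (.014) slope -0.225  end x 0.0447 (.045)  y -0.0247 0.0248 n6921
red rib mid x 0.0012 y -0.0002 top z 0.0658  len 0.036 n145
yellow rib mid x 0.0015 y -0.0010 top z 0.0656  len 0.037 n151
green rib mid x 0.0018 y 0.0005 top z 0.0657  len 0.036 n145
blue empty
```

Blue had been knocked aside, and the wrist look caught it. Inserting blue, then looking at the bar.

```bash
python3 - <<'E'
from act import *
assert insert("blue"); release("blue"); verify()
robot.goto([.55,-.35,.30],[pi,0,.045]); robot.grip(.4)
f,W,ray,c=look("wrist"); hsv=cv2.cvtColor(f["image"],cv2.COLOR_RGB2HSV); cv2.imwrite("pics/w3.png",f["image"][:,:,::-1])
P=onplane(ray,c,.004); near=np.hypot(P[...,0]-.592,P[...,1]+.352)<.18
g=(hsv[...,1]<45)&(hsv[...,2]>120)&near; g=cv2.morphologyEx(g.astype(np.uint8),cv2.MORPH_OPEN,np.ones((3,3)))
n,l,s,ce=cv2.connectedComponentsWithStats(g); i=1+np.argmax(s[1:,4]); print(s[i],rect(P[l==i][:,:2]))
m=(W[...,2]>.031)&(W[...,2]<.045)&near; m=cv2.morphologyEx(m.astype(np.uint8),cv2.MORPH_OPEN,np.ones((3,3)))
n,l,s,ce=cv2.connectedComponentsWithStats(m)
for i in range(1,n):
    if s[i,4]>80: print(ce[i],s[i,4],np.median(W[l==i],0),rect(W[l==i][:,:2]))
E
```

```text
floor True t50.9 op0.174 gf60.7 F [0.4 0.4 5. ] [0.5161 0.0881 0.0544]
red rib mid x 0.0006 y -0.0007 top z 0.0656  len 0.038 n149
yellow rib mid x 0.0005 y -0.0014 top z 0.0659  len 0.038 n148
green rib mid x 0.0024 y 0.0005 top z 0.0659  len 0.035 n146
blue rib mid x 0.0014 y 0.0001 top z 0.0656  len 0.036 n146
[ 201  132  248   44 8971] (array([ 0.5909825 , -0.35522157]), 0.26894399523735046, 0.046313777565956116, np.float64(-1.5260474640248907))
[247.34444444  43.18888889] 90 [ 0.69222339 -0.27772929  0.03814565] (array([ 0.69162291, -0.27685463]), 0.02257264032959938, 0.0007746121846139431, np.float64(-0.6839379842939906))
[321.23670213 155.74734043] 376 [ 0.59224588 -0.35121539  0.03833178] (array([ 0.59122187, -0.35149783]), 0.03203205391764641, 0.01116154808551073, np.float64(0.04554454456350521))
```

View pics/w3.png

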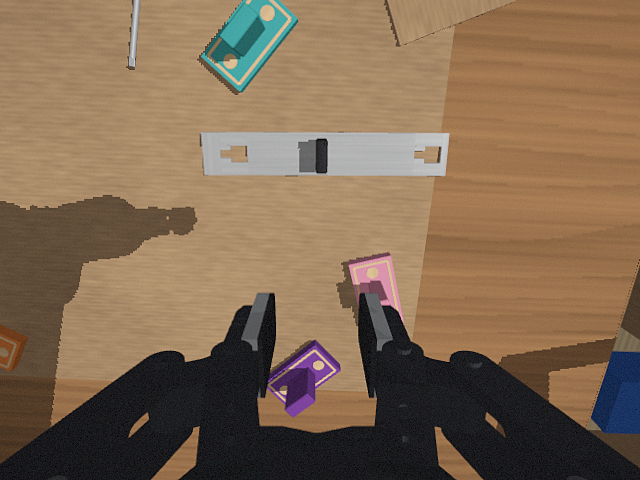

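The bar lies with its slots towards +y (openings at 236,153 and 430,153; rib at 321,156). Before lifting it I'll measure both screws from above.

```bash
python3 - <<'E'
from act import *
p=casew(.02,0,.32); robot.goto(p,[pi,0,CYAW])
sc=[]
for k in range(2):
    f,W,_,_=look("wrist"); s=[]
    for y in(-.106,.106):
        e=casew(.062,y,.058); m=(W[...,2]>.0545)&(W[...,2]<.064)&(np.hypot(W[...,0]-e[0],W[...,1]-e[1])<.013)
        q=W[m]; (cx,cy),r=cv2.minEnclosingCircle(q[:,:2].astype(np.float32)); s.append([cx,cy]); print(m.sum(),q.mean(0).round(4),(cx,cy),r,e)
    sc.append(s)
sc=np.mean(sc,0); d=sc[1]-sc[0]; print("mid",sc.mean(0),"exp",casew(.062,0,0),"len",np.hypot(*d),"yaw",np.arctan2(-d[0],d[1]))
# rib tops too
for k in BAY:
    c=casew(0,BAY[k],0)[:2]; Q=(W[...,:2]-c)@rz(CYAW); m=(abs(Q[...,0])<.03)&(abs(Q[...,1])<.022)&(W[...,2]>.070)&(W[...,2]<.09); q=Q[m]
    print(k,((q.max(0)+q.min(0))/2).round(4),np.median(W[m][:,2])-.074)
E
```

```text
131 [0.5784 0.0822 0.0585] (0.5782430171966553, 0.0820489227771759) 0.006542808376252651 [0.5785762  0.08230148 0.058     ]
131 [0.559  0.2928 0.0583] (0.5585566759109497, 0.292850136756897) 0.006314388941973448 [0.55952194 0.29344346 0.058     ]
132 [0.5786 0.0821 0.0585] (0.5780951976776123, 0.08165819197893143) 0.006614458281546831 [0.5785762  0.08230148 0.058     ]
130 [0.5589 0.2928 0.0583] (0.5558772087097168, 0.29265573620796204) 0.005683942697942257 [0.55952194 0.29344346 0.058     ]
mid [0.56769302 0.18730325] exp [0.56904907 0.18787247 0.        ] len 0.21193758828983583 yaw 0.09902181558892376
red [0.0004 0.0004] 5.6904293069384715e-05
yellow [0.0004 0.0003] 4.22008567695642e-05
green [0.0002 0.0001] 0.0001946311347717361
blue [-0.      0.0003] 0.00014412211124018026
```

```bash
cat >> act.py <<'E'
RAIL=np.array([.5687,.1875]); RY=.092; BZ=.021
def railw(x,y,z): return np.r_[RAIL+rz(RY)@[x,y],.048+z]
def barlook():
    """plate outline & yaw in nominal held-bar frame"""
    s=robot.sense(); f,W,_,_=look("wrist")
    R=(Rot.from_euler("xyz",s["tcp_rot"])*Rot.from_euler("x",-pi)).as_matrix()
    Q=(W-s["tcp_pos"])@R+[0,0,BZ]
    m=(abs(Q[...,0])<.04)&(abs(Q[...,1])<.16)&(abs(Q[...,2]-.004)<.012)
    T=Q[m]; c,w,h,a=rect(T[:,:2]); k=np.linalg.lstsq(np.c_[T[:,:2],np.ones(len(T))],T[:,2],rcond=None)[0]
    print("held bar: centre",c.round(4),"(0,-.004) size %.3f %.3f yaw %.4f"%(w,h,(a%pi)-pi/2),"z plane",k.round(4)); return f
E
python3 - <<'E'
from act import *
robot.goto([.591,-.3513,.15],[pi,0,.045])
f,W,ray,c=look("scene"); hsv=cv2.cvtColor(f["image"],cv2.COLOR_RGB2HSV); P=onplane(ray,c,.004)
robot.move_straight([.591,-.3513,BZ],.1); st(); robot.grip(0,100); st("grip")
robot.move_straight([.591,-.3513,.06],.06); barlook()
robot.move_straight([.591,-.3513,.27],.2)
p=railw(0,.016,BZ+.10); robot.goto(np.r_[p[:2],.27],[pi,0,RY]); robot.move_straight(p,.1); st("above")
f=barlook(); cv2.imwrite("pics/w4.png",f["image"][:,:,::-1])
E
```

```text
t60.1 op0.400 gf0.0 F [-0.5 -0.7  1.5] [ 0.5915 -0.3514  0.0218]
grip t60.5 op0.116 gf98.4 F [-0.9  0.1  4.4] [ 0.5914 -0.3515  0.0219]
held bar: centre [-0.0002 -0.0036] (0,-.004) size 0.270 0.048 yaw -0.0002 z plane [-0.0044  0.0001  0.0034]
above t65.7 op0.122 gf97.6 F [ 0.5  0.3 -3.5] [0.5676 0.2039 0.1698]
held bar: centre [-0.0003 -0.0038] (0,-.004) size 0.271 0.048 yaw -0.0012 z plane [-0.0056  0.      0.0034]
```

View pics/w4.png

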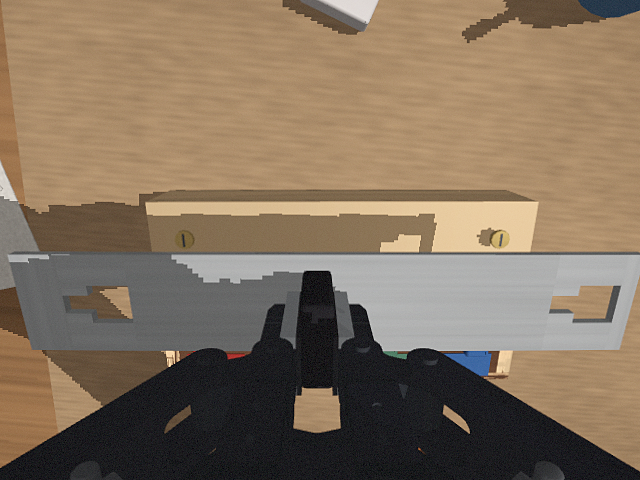

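The bar is held flat and square, with the screws at (184,239) and (500,239) below it; they only look offset because of parallax. Lowering with contact stop.

```bash
cat >> act.py <<'E'
def barrail():
    s=robot.sense()["tcp_pos"]; q=rz(RY).T@(s[:2]-RAIL); print("bar (via tcp) in rail: x %.4f y %.4f z %.4f"%(*q,s[2]-.048-BZ))
E
python3 - <<'E'
from act import *
robot.move_straight(railw(-.0005,.0155,BZ+.016),.08); barrail(); barlook()
hit=robot.move_straight(railw(-.0005,.0155,BZ-.003),.02,contact_N=8); st(str(hit)); barrail()
E
```

```text
bar (via tcp) in rail: x -0.0001 y 0.0158 z 0.0166
held bar: centre [-0.0001 -0.0034] (0,-.004) size 0.270 0.048 yaw -0.0015 z plane [-0.0027  0.0001  0.0033]
True t67.7 op0.120 gf98.8 F [-0.4 -1.1  5.2] [0.5667 0.2028 0.0698]
bar (via tcp) in rail: x -0.0006 y 0.0154 z 0.0008
```

Seated on the rail (z at the same bias as when gripped). Holding briefly, then sliding.

```bash
python3 - <<'E'
from act import *
robot.sleep(.5); st(); barlook()
hit=robot.move_straight(railw(-.0005,-.0005,BZ+.0003),.02,contact_N=25); st(str(hit)); barrail(); barlook()
f=robot.grab_frame("scene"); cv2.imwrite("pics/s5.png",cv2.resize(f["image"][180:310,360:560,::-1],None,fx=4,fy=4,interpolation=cv2.INTER_CUBIC))
E
```

```text
t68.2 op0.122 gf98.9 F [-0.3  0.3  5.2] [0.5667 0.2028 0.0698]
held bar: centre [-0.0072 -0.0091] (0,-.004) size 0.281 0.066 yaw -0.0001 z plane [-0.0286  0.0016  0.0029]
False t69.2 op0.120 gf98.9 F [-1.   4.3  5.9] [0.5684 0.1878 0.0698]
bar (via tcp) in rail: x -0.0003 y 0.0003 z 0.0008
held bar: centre [-0.0073 -0.0024] (0,-.004) size 0.272 0.065 yaw -0.0001 z plane [-0.0285 -0.001   0.0029]
```

View pics/s5.png

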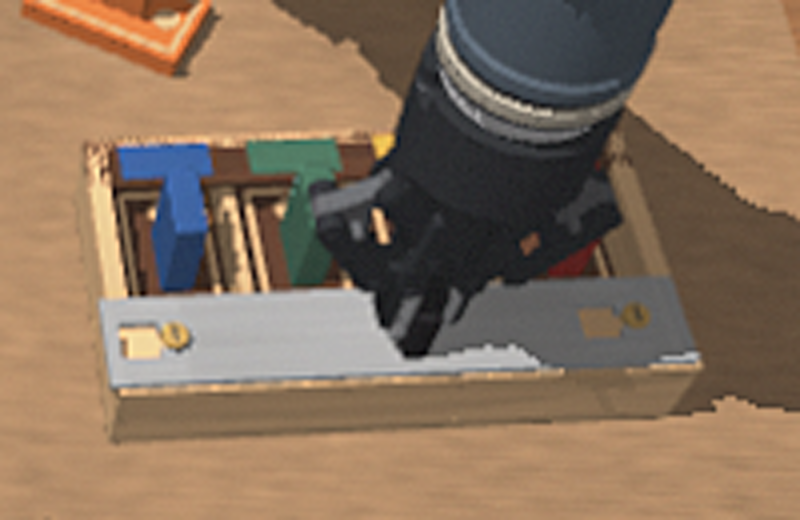

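Both screws (crop 177,335 and 635,317) are in the slots beyond the openings. Releasing and verifying from above.

```bash
python3 - <<'E'
from act import *
robot.grip(.3); p=robot.sense()["tcp_pos"]; robot.move_straight(p+[0,0,.22],.12); 
robot.goto(casew(.0,0,.34),[pi,0,CYAW]); st(); robot.sleep(.3)
f,W,ray,c=look("wrist"); cv2.imwrite("pics/w6.png",f["image"][120:400,100:560,::-1])
for k in BAY:
    cc=casew(0,BAY[k],0)[:2]; Q=(W[...,:2]-cc)@rz(CYAW); m=(abs(Q[...,0])<.03)&(abs(Q[...,1])<.022)&(W[...,2]>.070)&(W[...,2]<.09); q=Q[m]
    print(k,((q.max(0)+q.min(0))/2).round(4),np.median(W[m][:,2])-.074)
Q=(W[...,:2]-RAIL)@rz(RY); m=(abs(Q[...,0])<.03)&(abs(Q[...,1])<.03)&(W[...,2]>.08)&(W[...,2]<.095)
q=Q[m]; print("bar rib",((q.max(0)+q.min(0))/2).round(4),np.ptp(q,0),np.median(W[m][:,2])-.086)
for s in(-1,1):
    m=(abs(Q[...,0])<.02)&(abs(Q[...,1]-s*.06)<.02); print("plate z",np.nanmedian(W[m][:,2])-.052)
E
```

```text
t71.9 op0.299 gf0.0 F [ 0.9 -0.1  0.2] [0.5071 0.1823 0.3405]
red [0.0004 0.0005] 0.00018014095043984713
yellow [0.0005 0.0003] 1.667445755283714e-05
green [0.0003 0.0002] 8.66624561199486e-05
blue [-0.0003  0.0002] 0.00030273065904995455
bar rib [-0.0008  0.0004] [0.03307372 0.01085356] 0.00036091986014955
plate z 0.000527812094947358
plate z 0.00044521760689331114
```

View pics/w6.png

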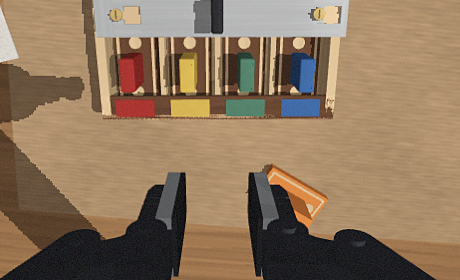

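All four blocks lie flat in their own bays, and the bar is locked with its screws at (116,14) and (318,14). Handing in.

```bash
python3 -c "
from plant import robot
print(robot.close_job())"
```

```text
the job is handed in; nothing more can be done
None
```

The job is handed in: all four blocks are flat in the bays of their colours (within about 1 mm of centre) and the bar is locked flat on the rail; the hand-in call returned no verdict.

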